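# Load a boxed stone under the spring cover of a specimen scanner

## Robot

A 6-joint arm with a two-finger parallel gripper is mounted at the origin on the work surface. World frame = base frame: x ahead of the robot, y to its left, z up, the work surface at z = 0. Lengths are in m, angles in rad, forces in N, time in s.
With the tool pointing down it reaches from about 0.275 to 0.725 m from the base axis. Payload 15.9 kg.
Tool frame: the origin (TCP) lies at the very end of the fingers, on their centre line; the grasp point (between the pads) lies 19 mm behind it; z points along the fingers, y is the line along which they close (so a half turn about z gives the same grasp; the last joint's range is limited). The gripper opens to 85 mm and grips with 20 to 120 N. Pads are 22 mm wide; open, the fingers measure 114 mm over their backs; the gripper's body (76 mm by 85 mm) begins 54 mm behind the grasp point. The pads swing forward as they close: fully open they stand 13 mm farther back than shut.
Start: joints at [1.158, 0.213, -0.034, 1.323, 0, 1.571], TCP at [0.201, 0.458, 0.231] pointing down, gripper open.
Joint ranges: [-2.98, 2.98], [-0.74, 1.72], [-1.14, 1.35], [-2.1, 2.04], [-1.57, 1.44], [-3.14, 3.14]. Speed limits (rad/s): [1.89, 1.89, 2.39, 2.57, 3.14, 3.14].

## Interface

Orientations are given as a unit quaternion [w, x, y, z].
In Python, from workcell import r gives the robot as it stands. The module is installed in compiled form; this text tells all that it offers.
- The arm moves only by the tool carry_out, never from a script. Its argument "increments" is a list of rows, each a list of 7 numbers: the turn, a rotation vector about the tool's x, y, z in rad, then the shift along the tool's x, y, z in m, then the opening, from 0 (shut) to 1 (fully open). A call has 1 to 5 rows; each row is the pose to reach, as a shift and turn from the pose commanded when the call began, along the tool's axes at that moment; what a row does not reach only later rows make up. A row lasts 1/10 s, in which the tool goes at most 50 mm and 8.59 degrees, less where a joint would pass 70% of its speed; a pose out of reach is approached as far as the arm can. A call with a gripper value outside its range is refused whole. The fingers move at their own pace and stop on an object; "force" is the grip in N (left out, the last holds). Time passes only in rows, so rows that repeat a pose let the fingers close. It gives the time, the measured TCP pose, the force and the opening at its end, in the units of the state.
- r.observe(): the state, without advancing time (a new reading comes with each control period).
- r.capture(name): name is "scene" or "top"; returns a dict with "image" (400x640x3 uint8, red, green, blue), "range_z" (400x640 float32, m along the optical axis (not along the pixel's ray), 0 where there is no reading), "intrinsics" (3x3 intrinsics, pixels), "R" (3x3) and "t" (3): a world point X has camera coordinates R X + t. Camera axes: x right, y down, z forward; pixel columns grow to the right and rows downward; lengths in m; the calibration is good to about 2 mm. A picture is of the moment at which its call begins.
- r.sign_off(): hands the job in, once; it reports no verdict.
Trained networks look in a picture, given as the dict that the camera call returned (one of the last four; its "shot" number tells which), for a name from the list of things; names that differ only in an ending like _2 or _b are one class to them, and where a whole thing is asked for, a point or a joint stands for the part that bears it (a point fixed in the world has none). Each returns a list of dicts, best first, with "p" (0 to 1); they miss things now and then, are a little off and sometimes report something else, mostly with a low value. They report only what shows in the picture. A call takes as long as a camera call. They do not tell look-alikes from the thing itself.
- r.find_in(picture, target): "xy" ([column, row] in pixels, amid what is visible of it).
The state is a dict: "clock": time; "joint_pos": joint angles; "joint_vel": joint speeds; "effort": joint torques, N m; "tcp_pos": TCP position; "tcp_rot": TCP orientation; "wrist_force": force on the tool from outside, world axes, zero at the start; "moment": the same for the moment, N m; "finger_gap": opening from 0.0 (shut) to 1.0 (fully open).
Only numpy, scipy, OpenCV 4.12 (cv2) and the standard library are available. Lean on these libraries where they do the work, as an engineer would, in place of code of your own. Each camera call takes 0.05 s, during which the arm holds its last target. There are 200 camera calls.

## Task

Load the boxed stone into the scanner bay: with one fingertip press down the cover's long finger plate and hold the spring cover open, while the other fingertip pushes the open grey box along its guide, under the cover, until it meets the back stop. Then take the hand away so that the cover springs fully shut behind the box. Only push the box, never lift or tip it, do not drive it into the cover, and leave the other things on the table where they are.

Things in the scene. Friction and masses are not known exactly. Their poses are not given: they have to be found in the camera images.
- bay: Scanner bay, fixed: wooden board with a straight guide channel that ends at a white housing. Origin: at table height, under the channel's centre line, in the plane of the cover's front apron. x runs along the channel into the bay, y to its left, z up; all offsets in this list are mm in this frame. Channel floor z 15, y -28 to 28; 5 mm side rails reach z 27 (x -160 to 0), bay walls z 38 (x 0 to 105).
- back_stop (a point): Centre of the back stop's face, bay x 92, y 0, z 30; the box's far end meets it. Behind it the white scanner housing spans x 110 to 220, y -65 to 85, up to z 64.
- home (a point): Point on the channel floor (bay x 52, y 0, z 15) where the specimen box's origin lies when the box is home.
- specimen_box: The box to load: rigid open grey card box 80 long (its x, along the channel), 50 wide, 26 high, with a pale stone fixed in it lower than its rim, at least 15 clear of the end walls; 0.08 to 0.17 kg. Origin: centre of its underside. Starts on the channel floor between the rails, 15 to 50 in front of the shut cover's apron.
- cover (a joint): Angle of the white painted steel cover, rad: 0 shut, grows as it opens, stop at 0.78; a spring always shuts it. Right of its hinge line (y below 40) lie its roof and apron, which rise as it opens; left of it lies its finger plate, which goes down. The apron clears the box and stone from about 0.35 rad on. At 0.6 rad the cover's highest edge is at about z 82.
- hinge (a point): Point of the cover's hinge line in the apron plane (bay x 0, y 40, z 25); the hinge line runs parallel to the channel. Does not move with the cover.
- finger_plate (a point): Centre of the upper face of the cover's finger plate, moving with it: flat, 3 thick, 195 long (bay x -158 to 37), its width from 6 to 42 out from the hinge line. Cover shut, it slopes up 0.45 rad away from the channel; level at cover angle 0.45 (upper face z 26.5); at 0.6 it slopes down 0.15, upper face z 22.5 at y 66, held there by about 5 N. A fingertip may slide along it.
- apron (a point): Point of the apron: a 3 thick plate hanging from the cover's front end that blocks the box. Shut, this point is at bay x 0, y -24, z 25 and the plate spans x -1.5 to 1.5, y -32 to -16 for z 23 to 33, y -32 to -24 from there up to z 46. It rises with the cover; at 0.6 rad its lower edge runs from z 55 at y -7 up to z 64 at y -20, and no part of it or of the strip behind it leans further left than y 0.
- notch (a point): Middle of the notch open from above in the cover's front left, x 0 to 42, y -24 to 28 (fixed point, bay x 20, y 16, z 40), where the pushing finger can follow the box in. Shut, the roof lies at z 45 over x 42 to 92 (full width) and, over x 0 to 42, only as a strip at y -32 to -24.
- deep_box: small deep grey card box 60 x 45 x 45 mm with a stone in it (bystander), origin under its centre
- sherd: lump of fired clay about 48 mm across, 22 mm high (bystander), origin under its centre
- jar: amber glass jar 44 mm across, 60 mm tall (bystander), origin under its centre
- brush: hand brush lying flat (bystander)
- flat_box: empty brown card tray 110 x 75 x 20 mm (bystander), origin under its centre
- beaker: white plastic beaker 60 mm across, 75 mm tall (bystander), origin under its centre
- lens: black eyepiece 36 mm across, 30 mm tall (bystander), origin under its centre
Things that resemble listed ones, but are neither listed nor needed, are in the scene too. Leave any blue or purple look-alike of the specimen_box alone.

How it is judged:
On the way, in this order (a step that is already met when the one before it is completed fails the run):
1. the cover is held open by a finger while the box still lies in front of it (value of joint cover above 0.4 rad and contact force between the fingers and cover above 0.3 N and x of specimen_box in the frame of bay below -0.04 m), for 0.2 s.
2. the box is pushed in under the cover by a finger while a finger holds the cover open (x of specimen_box in the frame of bay between -0.03 and 0.048 m and value of joint cover above 0.35 rad and contact force between the fingers and cover above 0.3 N and contact force between the fingers and specimen_box above 0.05 N), for 0.1 s.
At the end, for the whole second after the job is handed in: The box lies flat and at rest on the channel floor, its far end within 6 mm of the back stop, and the cover is shut (below 0.05 rad) with nothing touched by the robot (x of specimen_box in the frame of bay between 0.046 and 0.056 m and horizontal distance between specimen_box and home below 0.008 m and z of specimen_box in the frame of bay between 0.012 and 0.018 m and angle between the x axis of specimen_box and the x axis of bay, either way round below 0.12 rad and angle between specimen_box's own z axis and vertical below 0.06 rad and linear speed of specimen_box below 0.01 m/s and value of joint cover below 0.05 rad).
It fails at once if the box is lifted (height (world z) of specimen_box above 0.027 m).
It fails at once if the box is tipped (angle between specimen_box's own z axis and vertical above 0.25 rad).
It fails at once if the box is driven into the cover (over 10 N) (contact force between specimen_box and cover above 10 N).
It fails at once if a bystander is moved more than 20 mm (distance of any of deep_box, sherd, jar, brush, flat_box, beaker, lens from where it was at the start of the episode above 0.02 m).
It also fails if it takes over 35 s, if anything falls off the work surface, if the arm or the gripper's body presses on something with over 40 N, if the wrist force passes 120 N, or if a joint passes its speed limit or range.

## Working session

There is one attempt and no reset: what is moved stays moved. The work goes in short steps, Python scripts to look and compute and a tool call to move; the robot and the scene stay as the last step left them, time stands still between calls to the robot, and variables do not carry over. Pictures are saved under pics/ and viewed, on a budget of 10 in all, crops included, one or two more only if the job needs it, and the job is handed in when it is done.

Besides the shell and the picture viewer there is one more tool, called after "Emit:" by a JSON object that holds its "fn" and its "kwargs". carry_out: Moves the arm, as the interface text tells. Its arguments: {"type":"object","properties":{"increments":{"type":"array"},"force":{"type":"number"}},"required":["increments"]}

```bash
mkdir -p pics; cat > h.py <<'E'
from workcell import r
import numpy as np, cv2
def world(p,u,v,k=2):
    u=int(round(u));v=int(round(v))
    w=p["range_z"][max(v-k,0):v+k+1,max(u-k,0):u+k+1]; z=np.median(w[w>0])
    K=p["intrinsics"]; c=np.array([(u-K[0,2])/K[0,0]*z,(v-K[1,2])/K[1,1]*z,z])
    return p["R"].T@(c-p["t"])
def cloud(p):
    K=p["intrinsics"];z=p["range_z"];v,u=np.mgrid[:z.shape[0],:z.shape[1]]
    c=np.stack([(u-K[0,2])/K[0,0]*z,(v-K[1,2])/K[1,1]*z,z],-1)
    return (c-p["t"])@p["R"]
def save(img,n): cv2.imwrite(f"pics/{n}.png",cv2.cvtColor(img,cv2.COLOR_RGB2BGR))
E
python3 - <<'E'
from h import *
s=r.observe();print(s)
for n in("top","scene"):
    p=r.capture(n);save(p["image"],n+"0")
    for t in["bay","specimen_box","cover","finger_plate","apron","hinge","notch","back_stop","deep_box","sherd","jar","brush","flat_box","beaker","lens"]:
        try:
            for d in r.find_in(p,t)[:3]:
                print(n,t,round(d["p"],2),np.round(d["xy"]),world(p,*d["xy"]).round(3))
        except Exception as e: print(n,t,e)
E
```

```text
{'clock': 0.0, 'joint_pos': array([ 1.15804355e+00,  2.13352564e-01, -3.50729587e-02,  1.32348773e+00,
       -2.14871573e-05,  1.57080636e+00]), 'joint_vel': array([ 9.82711591e-05,  1.88328611e-04,  1.53349357e-04,  1.46755529e-04,
        1.05080543e-03, -1.27595103e-03]), 'effort': array([-5.10699974e-03, -6.86148477e+01,  4.87118590e+01,  1.75654166e-02,
       -2.09260829e-04, -2.36454900e-05]), 'tcp_pos': array([0.20043498, 0.45769344, 0.23081245]), 'tcp_rot': array([-1.03918780e-04,  2.04919405e-01,  9.78778691e-01, -5.48814119e-04]), 'wrist_force': array([ 0.72747341, -0.22071801, -0.14104316]), 'moment': array([-0.02417225,  0.03681334,  0.05770466]), 'finger_gap': 1.0005613998415193}
top bay 0.78 [311. 154.] [0.621 0.048 0.045]
top bay 0.34 [219. 133.] [0.686 0.322 0.004]
top specimen_box 0.9 [277. 260.] [0.316 0.14  0.023]
top specimen_box 0.89 [255. 204.] [0.476 0.208 0.02 ]
top specimen_box 0.81 [320. 202.] [0.484 0.02  0.038]
top cover 0.79 [305. 177.] [0.557 0.064 0.025]
top finger_plate 0.6 [303. 177.] [0.556 0.07  0.029]
top apron 0.89 [303. 178.] [0.553 0.07  0.028
[... 1103 characters left out ...]
n 0.84 [337. 212.] [0.553 0.061 0.026]
scene hinge 0.97 [342. 250.] [0.663 0.019 0.043]
scene notch 0.62 [343. 247.] [0.658 0.024 0.045]
scene back_stop 0.87 [346. 249.] [0.664 0.03  0.042]
scene back_stop 0.27 [407. 157.] [0.48  0.312 0.035]
scene deep_box 0.86 [272. 204.] [ 0.463 -0.083  0.033]
scene sherd 0.61 [299. 258.] [ 0.628 -0.079  0.021]
scene jar 0.52 [411. 154.] [0.486 0.318 0.051]
scene jar 0.41 [272. 203.] [ 0.46  -0.081  0.034]
scene brush 0.83 [472. 193.] [0.65  0.414 0.02 ]
scene flat_box 0.67 [208. 309.] [ 0.649 -0.32   0.003]
scene beaker 0.66 [447. 209.] [0.664 0.325 0.02 ]
scene beaker 0.44 [343. 247.] [0.658 0.024 0.045]
scene lens 0.6 [179. 262.] [ 0.518 -0.345  0.028]
```

View pics/top0.png

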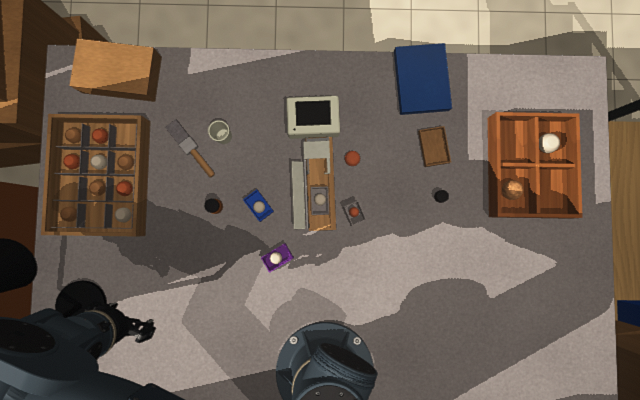

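View pics/scene0.png

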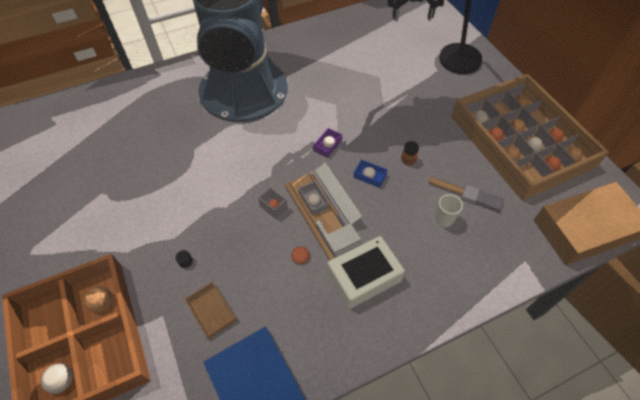

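Grey box with pale stone at top (320,199) lies between the rails. The look-alikes are purple (277,258) and blue (258,206), and the small deep box is at (353,211). I'll choose the one at (320,199), then fit the bay pose and check a close crop.

```bash
cat > fit.py <<'E'
from h import *
from scipy.optimize import minimize
P=[]
for n in("top","scene"):
    p=r.capture(n);c=cloud(p);im=p["image"]
    ok=(p["range_z"]>0)&(c[...,2]>.055)&(c[...,2]<.075)&(abs(c[...,0]-.71)<.14)&(abs(c[...,1]-.04)<.15)
    q=c[ok];rect=cv2.minAreaRect((q[:,:2]*1000).astype(np.float32));print(n,"housing",len(q),rect,np.median(q[:,2]))
    if n=="top":
        cv2.imwrite("pics/crop1.png",cv2.cvtColor(cv2.resize(im[125:245,270:390],None,fx=5,fy=5,interpolation=cv2.INTER_CUBIC),cv2.COLOR_RGB2BGR))
    # heightmap profile: all points near bay
    m=(p["range_z"]>0)&(abs(c[...,0]-.52)<.15)&(abs(c[...,1]-.04)<.1)
    P.append(np.c_[c[m],im[m]])
np.savez("pts.npz",top=P[0],scene=P[1])
E
python3 fit.py
```

```text
top housing 1948 ((731.9345703125, 44.02207946777344), (110.37239837646484, 149.75819396972656), 2.948077917098999) 0.062450689120710896
scene housing 2809 ((732.5088500976562, 44.798038482666016), (110.52963256835938, 150.9043426513672), 3.6655900478363037) 0.06323178236336653
```

View pics/crop1.png

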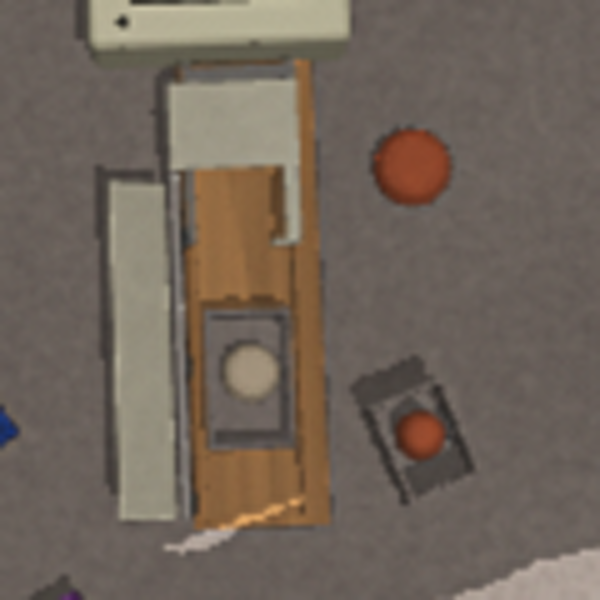

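The crop shows the grey box at about (250,378), with its stone, between the rails. The apron edge is at about (285,240), the finger plate runs along x 110–175 px, and the notch is front-left. The housing fits its 110x150 size. Next: box pose and cross-checks in the bay frame.

```bash
cat > bay.py <<'E'
import numpy as np
yaw=np.deg2rad(3.3);c,s=np.cos(yaw),np.sin(yaw);R=np.array([[c,-s],[s,c]])
O=np.array([.7322,.0444])-R@[.165,.010]
def tobay(q): q=np.asarray(q);return np.c_[(q[:,:2]-O)@R,q[:,2]]*1000
def tow(x,y): return O+R@np.array([x,y])/1000
E
python3 - <<'E'
from bay import *
import cv2
print(O)
d=np.load("pts.npz")
for n in("top","scene"):
    b=tobay(d[n][:,:3]);x,y,z=b.T
    m=(z>36)&(z<45)&(x<-8)&(x>-110)&(abs(y)<30)
    print(n,"rim",m.sum(),cv2.minAreaRect(b[m,:2].astype(np.float32)),np.median(z[m]))
    m=(x>-150)&(x<30)&(y>45)&(y<85)&(z>10)
    A=np.c_[b[m,:2],np.ones(m.sum())];k,_,_,_=np.linalg.lstsq(A,z[m],rcond=None);print("plate",k,"x",np.percentile(x[m],[0,1,99,100]),"y",np.percentile(y[m],[1,99]))
    m=(y>45)&(y<85)&(z>20)&(x<60);print("plate x ext",x[m].min(),x[m].max())
    for yy in (-60,-45):pass
    for a,bb in((-160,-110),):
        m=(x>a)&(x<bb)&(y<-15)&(y>-45);
        for y0 in range(-42,-18,3):
            mm=m&(y>=y0)&(y<y0+3);print(y0,np.round(np.median(z[mm]),1) if mm.any() else None,end="; ")
    # strip/roof
    m=(z>40)&(z<52)&(x>-5)&(x<100)&(y>-40)&(y<-24);print("\nstrip",np.percentile(x[m],[1,99]),np.percentile(y[m],[1,99]),np.median(z[m]))
    m=(z>3)&(z<100)&(y<-36)&(y>-90)&(x<0);print("deepbox nearest y",np.percentile(y[m],[90,99]),x[m].min(),x[m].max())
E
```

```text
[0.56804924 0.02491852]
top rim 107 ((-75.78683471679688, 0.7214908599853516), (48.93844985961914, 69.15982055664062), 87.8140869140625) 39.75444301964104
plate [-1.02918299e-03  4.88304615e-01  6.73989451e+00] x [-148.40409912 -147.6357222    27.85878983   28.95457858] y [45.57285113 77.80931229]
plate x ext -157.03262489091895 36.81359919312851
-42 15.4; -39 14.3; -36 16.6; -33 26.7; -30 26.0; -27 15.2; -24 16.6; -21 15.1; 
strip [-2.35480075 96.75391168] [-32.89597404 -24.08575547] 45.262754394919256
deepbox nearest y [-37.335046   -36.05751433] -199.92691461936576 -1.171202063914192
scene rim 186 ((-74.09584045410156, 1.0305805206298828), (51.12846755981445, 71.52037048339844), 88.51068115234375) 39.544122518815264
plate [-3.09711197e-03  4.83143209e-01  7.21996981e+00] x [-149.71236821 -148.11840047   27.82027078   29.60478124] y [46.04966156 78.51154635]
plate x ext -158.13196338563026 37.36582786623153
-42 15.3; -39 16.4; -36 16.0; -33 23.0; -30 27.5; -27 25.3; -24 18.6; -21 16.8; 
strip [-3.69870767 98.16254636] [-32.7455294  -24.08541566] 46.092317251783534
deepbox nearest y [-37.7408411 -36.0768166] -201.4690893706219 -0.31943679545833464
```

```bash
cat > go.py <<'E'
import sys
from h import *; from bay import *
from scipy.spatial.transform import Rotation as Ro
def plan(x,y,z):
    s=r.observe();q=s["tcp_rot"];T=Ro.from_quat([q[1],q[2],q[3],q[0]])
    G=Ro.from_matrix(np.array([[-R[0,0],R[0,1],0],[-R[1,0],R[1,1],0],[0,0,-1]]))
    d=np.r_[tow(x,y),z/1000]-s["tcp_pos"]
    b=tobay([s["tcp_pos"]])[0]
    print("t",round(s["clock"],2),"bay tcp",b.round(1),"F",s["wrist_force"].round(2),"gap",round(s["finger_gap"],3))
    print("turn",(T.inv()*G).as_rotvec().round(4),"shift",T.inv().apply(d).round(4))
if __name__=="__main__": plan(*map(float,sys.argv[1:4]))
E
python3 go.py -137 38 150
```

```text
t 1.7 bay tcp [-341.9  453.5  231.3] F [-0.23 -0.33 -0.41] gap 1.002
turn [ 0.      0.     -0.4704] shift [-0.371  -0.2775  0.0813]
```

Emit:
{"fn": "carry_out", "kwargs": {"increments": [[0,0,-0.12,-0.037,-0.028,0.002,0.48],[0,0,-0.24,-0.074,-0.056,0.004,0.48],[0,0,-0.36,-0.111,-0.084,0.008,0.48],[0,0,-0.47,-0.149,-0.111,0.012,0.48],[0,0,-0.47,-0.186,-0.139,0.016,0.48]]}}

```text
clock: 2.2
tcp_pos: [0.3158, 0.2545, 0.2153]
tcp_rot: [0.0, -0.031, 1.0, 0.0]
wrist_force: [1.0, 1.1, -0.6]
finger_gap: 0.475
```

```bash
python3 go.py -137 38 120
```

```text
t 2.2 bay tcp [-238.7  243.7  215.3] F [ 0.98  1.1  -0.65] gap 0.475
turn [0.0003 0.0006 0.0042] shift [-0.1007 -0.2062  0.0953]
```

Emit:
{"fn": "carry_out", "kwargs": {"increments": [[0,0,0.004,-0.02,-0.041,0.01,0.48],[0,0,0.004,-0.04,-0.082,0.02,0.48],[0,0,0.004,-0.06,-0.123,0.04,0.48],[0,0,0.004,-0.08,-0.165,0.065,0.48],[0,0,0.004,-0.101,-0.206,0.095,0.48]]}}

```text
clock: 2.7
tcp_pos: [0.4255, 0.0599, 0.1243]
tcp_rot: [0.001, -0.026, 1.0, 0.0]
wrist_force: [1.2, 1.4, -0.2]
finger_gap: 0.477
```

```bash
cat > look.py <<'E'
import sys
from h import *; from bay import *
def look(name):
    s=r.observe();b=tobay([s["tcp_pos"]])[0]
    print("t",round(s["clock"],2),"bay tcp",b.round(1),"F",s["wrist_force"].round(2),"gap",round(s["finger_gap"],3))
    p=r.capture("scene");save(cv2.resize(p["image"][110:290,220:460],None,fx=3.3,fy=3.3,interpolation=cv2.INTER_CUBIC),name)
    for n in("top","scene"):
        if n=="top": p=r.capture(n)
        c=cloud(p);q=tobay(c[p["range_z"]>0]);np.save(f"c_{n}",q)
        x,y,z=q.T
        m=(abs(z-40.5)<4)&(x>-125)&(x<100)&(y>-29)&(y<29)
        m&=(x<-5)
        if m.sum()>5: print(n,"rim x",np.percentile(x[m],[1,99]).round(1),"y",np.percentile(y[m],[1,99]).round(1),m.sum())
        m=(x>-60)&(x<30)&(y>48)&(y<78)&(z>5)&(z<60)
        if m.sum()>30:
            k=np.linalg.lstsq(np.c_[q[m,:2],np.ones(m.sum())],z[m],rcond=None)[0];print(n,"plate slope",k.round(3),"cover~",round(.45-np.arctan(k[1]),2))
if __name__=="__main__": look(sys.argv[1])
E
python3 look.py l1; python3 - <<'E'
import numpy as np
for n in("top","scene"):
    x,y,z=np.load(f"c_{n}.npy").T
    m=(z>60)&(z<170)&(x>-200)&(x<-70)&(y>-60)&(y<140)
    print(n,m.sum())
    for z0 in range(60,170,8):
        k=m&(z>=z0)&(z<z0+8)
        for lab,kk in(("R",k&(y<38)),("L",k&(y>=38))):
            if kk.sum()>3: print(z0,lab,kk.sum(),"x",x[kk].min().round(),x[kk].max().round(),"y",y[kk].min().round(),y[kk].max().round())
E
```

```text
t 2.7 bay tcp [-140.3   43.1  124.3] F [ 1.2   1.37 -0.23] gap 0.477
top plate slope [-0.012  0.476  7.5  ] cover~ 0.01
scene plate slope [-0.012  0.476  7.5  ] cover~ 0.01
top 0
scene 0
```

View pics/l1.png

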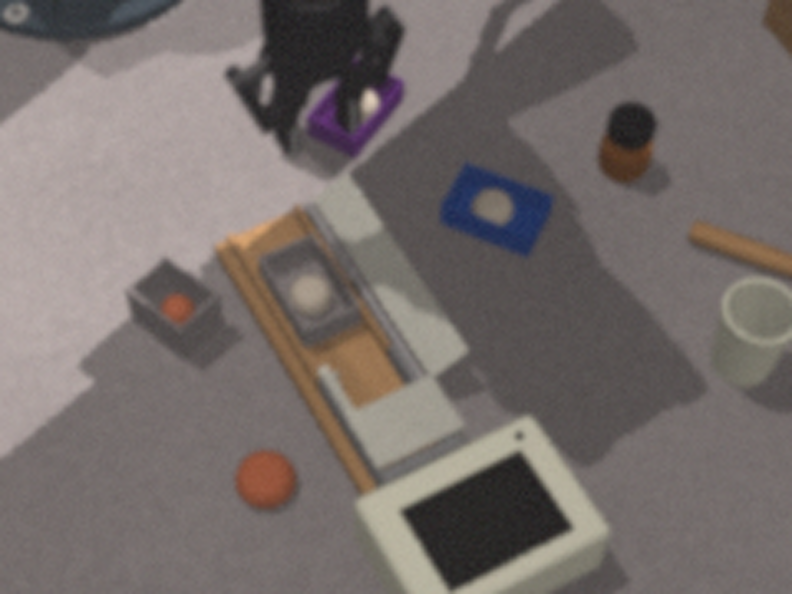

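```bash
sed -i 's/    p=r.capture("scene");save/    ps=p=r.capture("scene");save/; s/if n=="top": p=r.capture(n)/p=r.capture(n) if n=="top" else ps/' look.py; python3 look.py l2; python3 - <<'E'
import numpy as np
for n in("top","scene"):
    x,y,z=np.load(f"c_{n}.npy").T
    m=(z>70)&(z<250)&(x>-230)&(x<-60)&(y>-60)&(y<140)
    print(n,m.sum())
    for z0 in range(100,250,8):
        k=m&(z>=z0)&(z<z0+8)
        for lab,kk in(("R",k&(y<43)),("L",k&(y>=43))):
            if kk.sum()>3: print(z0-123,lab,kk.sum(),"x",(x[kk].min()+137).round(),(x[kk].max()+137).round(),"y",(y[kk].min()-38).round(),(y[kk].max()-38).round())
E
```

```text
t 2.8 bay tcp [-141.3   41.2  121.8] F [-0.79  0.35  0.59] gap 0.481
top plate slope [0.014 0.466 8.279] cover~ 0.01
scene rim x [-120.5  -38.7] y [-24.2  26.4] 205
scene plate slope [6.000e-03 5.020e-01 6.491e+00] cover~ -0.02
top 0
scene 950
1 R 6 x 1.0 7.0 y -24.0 -18.0
1 L 12 x -16.0 6.0 y 23.0 33.0
9 R 14 x -12.0 7.0 y -31.0 -17.0
9 L 17 x -15.0 7.0 y 22.0 36.0
17 R 19 x -12.0 6.0 y -32.0 -18.0
17 L 16 x -13.0 8.0 y 23.0 35.0
25 R 13 x -7.0 6.0 y -31.0 -19.0
25 L 16 x -14.0 9.0 y 23.0 37.0
33 R 8 x 1.0 6.0 y -31.0 -19.0
33 L 18 x -16.0 8.0 y 23.0 45.0
41 R 15 x 0.0 9.0 y -41.0 -19.0
41 L 18 x -11.0 9.0 y 25.0 52.0
49 R 53 x -18.0 8.0 y -49.0 -17.0
49 L 45 x -18.0 11.0 y 23.0 55.0
57 R 30 x -19.0 11.0 y -53.0 -16.0
57 L 38 x -15.0 10.0 y 21.0 58.0
65 R 46 x -19.0 13.0 y -54.0 -4.0
65 L 31 x -15.0 14.0 y 19.0 61.0
73 R 31 x -2.0 14.0 y -56.0 3.0
73 L 42 x -13.0 14.0 y 6.0 66.0
81 R 35 x -2.0 14.0 y -60.0 3.0
81 L 34 x -0.0 15.0 y 6.0 66.0
89 R 47 x -3.0 15.0 y -61.0 4.0
89 L 46 x -2.0 16.0 y 6.0 69.0
97 R 103 x -17.0 17.0 y -64.0 4.0
97 L 73 x -16.0 17.0 y 7.0 69.0
105 R 63 x -12.0 17.0 y -61.0 -7.0
105 L 24 x -7.0 18.0 y 10.0 65.0
113 R 27 x -12.0 8.0 y -38.0 -21.0
121 R 8 x -6.0 5.0 y -34.0 -29.0
```

```bash
python3 go.py -138 42.5 52
```

```text
t 2.9 bay tcp [-141.5   44.4  124.1] F [-0.35  1.24  1.21] gap 0.481
turn [ 0.     -0.0014 -0.0067] shift [-0.0036 -0.0019  0.0721]
```

Emit:
{"fn": "carry_out", "kwargs": {"increments": [[0,0,0,-0.003,0,0.03,0.48],[0,0,0,-0.003,0,0.055,0.48],[0,0,0,-0.003,0,0.071,0.48],[0,0,0,-0.003,0,0.071,0.48]]}}

```text
clock: 3.3
tcp_pos: [0.4263, 0.063, 0.0527]
tcp_rot: [-0.001, -0.027, 1.0, -0.0]
wrist_force: [0.4, 0.3, 1.0]
finger_gap: 0.479
```

```bash
python3 look.py l3
```

```text
t 3.3 bay tcp [-139.3   46.1   52.7] F [0.4  0.33 0.96] gap 0.479
top plate slope [-0.018  0.457  8.672] cover~ 0.02
scene rim x [-120.2  -39.1] y [-24.   26.6] 209
scene plate slope [0.007 0.496 6.535] cover~ -0.01
```

View pics/l3.png

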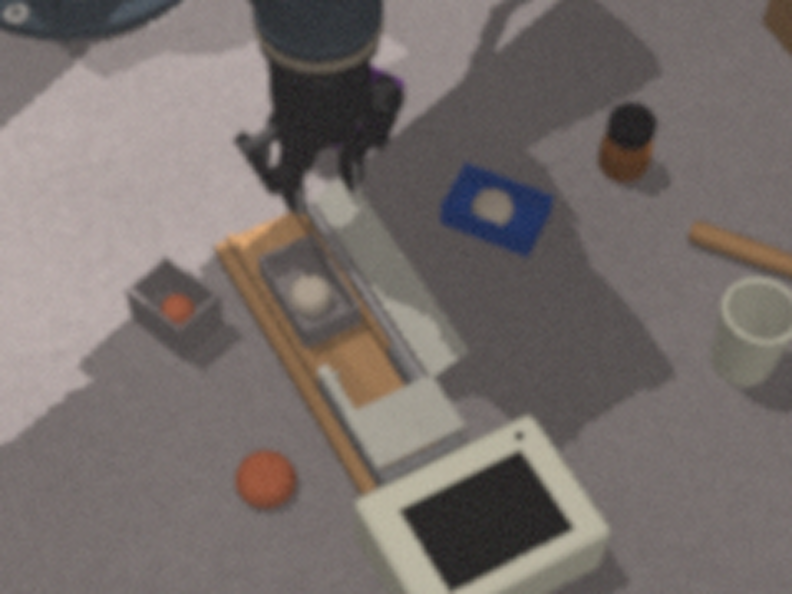

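The hand stands behind the grey box. The right finger is over the channel at about (292,200) and the left one over the plate end at about (350,175). I'll go down and check the finger positions in the cloud.

Emit:
{"fn": "carry_out", "kwargs": {"increments": [[0,0,0,0,0,0.006,0.48],[0,0,0,0,0,0.012,0.48],[0,0,0,0,0,0.012,0.48]]}}

```text
clock: 3.7
tcp_pos: [0.4273, 0.062, 0.0412]
tcp_rot: [-0.0, -0.027, 1.0, -0.0]
wrist_force: [-0.1, 0.9, 0.8]
finger_gap: 0.478
```

```bash
cat >> look.py <<'E'
    x,y,z=np.load("c_scene.npy").T; zt=b[2]
    X=float(sys.argv[2])
    m=(abs(x-X)<20)&(y>-10)&(y<100)&(z>zt+10)&(z<zt+34)&(z>44)
    for l,k in(("R",m&(y<42)),("L",m&(y>=42))):
        if k.sum()>3: print("finger",l,"x",np.percentile(x[k],[2,98]).round(1),"y",np.percentile(y[k],[2,98]).round(1))
    m=(abs(x-X)<20)&(y>0)&(y<42)&(z>30)&(z<100); print("R lowest z",np.sort(z[m])[:4].round(1))
    for i in range(6):
        r.capture("top");s=r.observe();print(tobay([s["tcp_pos"]])[0].round(1),s["wrist_force"].round(1))
E
python3 look.py l4 -138
```

```text
File "look.py", line 18
    x,y,z=np.load("c_scene.npy").T; zt=b[2]
IndentationError: unexpected indent
```

```bash
sed -i '/^if __name__/d' look.py; echo 'look(sys.argv[1])' >> look.py; python3 look.py l4 -138
```

```text
t 3.7 bay tcp [-138.4   45.1   41.2] F [-0.08  0.89  0.85] gap 0.478
top plate slope [0.011 0.445 9.633] cover~ 0.03
scene rim x [-120.1  -39. ] y [-23.7  26.3] 205
scene plate slope [-3.000e-03  4.940e-01  6.876e+00] cover~ -0.01
finger R x [-141.7 -126.6] y [10.6 23.1]
finger L x [-148.4 -127.7] y [64.6 78.5]
R lowest z [30.3 30.4 30.9 31. ]
[-138.1   45.1   41.7] [ 0.3  0.2 -0.8]
[-138.    45.1   41.7] [0.1 1.3 0.1]
[-138.1   45.    41.7] [-0.1 -0.2 -0.1]
[-138.1   45.    41.7] [-0.2  0.   0.3]
[-138.1   45.    41.6] [-0.1 -0.3  0.1]
[-138.1   45.    41.7] [-0.9  0.1 -0.1]
```

Emit:
{"fn": "carry_out", "kwargs": {"increments": [[0,0,0,0,-0.002,0.003,0.48],[0,0,0,0,-0.002,0.006,0.48],[0,0,0,0,-0.002,0.01,0.48],[0,0,0,0,-0.002,0.014,0.48],[0,0,0,0,-0.002,0.014,0.48]]}}

```text
clock: 4.6
tcp_pos: [0.4276, 0.06, 0.0271]
tcp_rot: [-0.0, -0.027, 1.0, 0.0]
wrist_force: [0.8, 0.4, 3.4]
finger_gap: 0.478
```

```bash
python3 look.py l5 -138
```

```text
t 4.6 bay tcp [-138.2   43.1   27.1] F [0.82 0.44 3.39] gap 0.478
top plate slope [1.0000e-03 9.1000e-02 2.3159e+01] cover~ 0.36
scene rim x [-120.3  -38.4] y [-24.2  26.5] 212
scene plate slope [ 0.     0.085 23.647] cover~ 0.36
finger R x [-141.8 -126.7] y [ 8.5 22.6]
finger L x [-150. -127.] y [62.9 75.7]
R lowest z [30.1 30.3 30.9 32.9]
[-138.2   43.1   27.6] [0.3 0.7 3.3]
[-138.2   43.1   27.6] [-0.8  0.7  3.9]
[-138.2   43.1   27.6] [-0.7  1.   3.1]
[-138.2   43.1   27.6] [-0.2  1.5  3.8]
[-138.2   43.1   27.6] [-0.1  1.5  3.5]
[-138.2   43.1   27.6] [-1.   0.8  3.4]
```

Emit:
{"fn": "carry_out", "kwargs": {"increments": [[0,0,0,0,0.001,0.002,0.48],[0,0,0,0,0.001,0.0035,0.48],[0,0,0,0,0.001,0.0035,0.48],[0,0,0,0,0.001,0.0035,0.48],[0,0,0,0,0.001,0.0035,0.48]]}}

```text
clock: 5.5
tcp_pos: [0.4276, 0.0608, 0.0241]
tcp_rot: [0.0, -0.027, 1.0, -0.0]
wrist_force: [-0.3, -3.3, 5.0]
finger_gap: 0.478
```

```bash
sed -i 's/range(6)/range(2)/' look.py; python3 look.py l6 -138
```

```text
t 5.5 bay tcp [-138.1   43.9   24.1] F [-0.28 -3.32  5.01] gap 0.478
top plate slope [ 2.0000e-02 -3.1000e-02  2.7667e+01] cover~ 0.48
scene rim x [-120.1  -39. ] y [-24.1  26.6] 210
scene plate slope [ 4.000e-03 -1.200e-02  2.745e+01] cover~ 0.46
finger R x [-138.1 -126.4] y [ 9.3 22.4]
finger L x [-145.3 -126.1] y [63.6 75.7]
R lowest z [30.1 31.8 33.1 33.6]
[-138.1   44.    24.1] [ 0.3 -3.2  4.3]
[-138.2   44.    24. ] [ 0.2 -3.1  3.6]
```

Emit:
{"fn": "carry_out", "kwargs": {"increments": [[0,0,0,-0.006,0,0,0.48],[0,0,0,-0.014,0,0,0.48],[0,0,0,-0.023,0,0,0.48],[0,0,0,-0.032,0,0,0.48],[0,0,0,-0.04,0,0,0.48]]}}

```text
clock: 6.2
tcp_pos: [0.4684, 0.0632, 0.0239]
tcp_rot: [-0.0, -0.027, 1.0, 0.0]
wrist_force: [-4.5, 0.2, 3.8]
finger_gap: 0.479
```

```bash
python3 look.py l7 -98
```

```text
t 6.2 bay tcp [-97.3  44.   23.9] F [-4.55  0.2   3.76] gap 0.479
scene rim x [-92.8  -7.3] y [-26.5  25.4] 211
scene plate slope [-0.    -0.053 29.799] cover~ 0.5
finger R x [-99.2 -84.3] y [ 6.6 21.4]
finger L x [-107.   -85.6] y [64.2 76.7]
R lowest z [30.  30.7 30.9 31. ]
[-96.6  43.9  24.3] [3.4 0.3 5.1]
[-97.   43.9  24.3] [2.2 0.2 3.7]
```

View pics/l7.png

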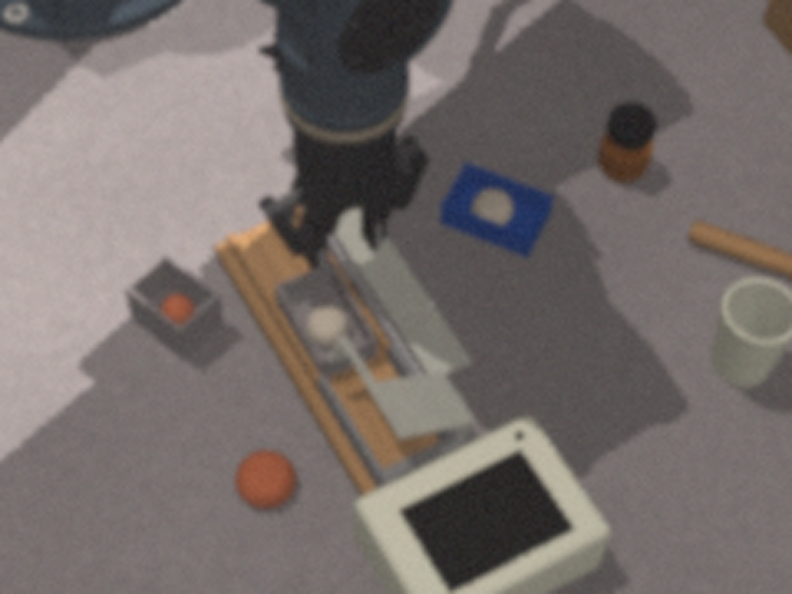

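The cover stands open (apron tip at about (340,335), raised) and the finger at (320,255) touches the box's near end. I'll keep pushing.

Emit:
{"fn": "carry_out", "kwargs": {"increments": [[0,0,0,-0.009,0,0,0.48],[0,0,0,-0.018,0,0,0.48],[0,0,0,-0.027,0,0,0.48],[0,0,0,-0.036,0,0,0.48],[0,0,0,-0.045,0,0,0.48]]}}

```text
clock: 6.9
tcp_pos: [0.5117, 0.0655, 0.0238]
tcp_rot: [-0.001, -0.027, 1.0, 0.0]
wrist_force: [-6.7, 0.9, 7.0]
finger_gap: 0.479
```

```bash
python3 look.py l8 -52
```

```text
t 6.9 bay tcp [-54.   43.7  23.8] F [-6.7   0.91  7.  ] gap 0.479
scene rim x [-58.3  -6. ] y [-25.3  25.8] 76
scene plate slope [-0.114  0.104 20.248] cover~ 0.35
finger R x [-55.9 -40.4] y [ 9.3 21.3]
finger L x [-64.  -42.5] y [63.3 76.5]
R lowest z [30.  30.1 30.4 31.2]
[-52.6  43.7  24.1] [ 3.3 -0.1  4.9]
[-52.6  43.7  24.2] [2.6 1.  4.2]
```

Emit:
{"fn": "carry_out", "kwargs": {"increments": [[0,0,0,-0.008,0,0,0.48],[0,0,0,-0.015,0,0,0.48],[0,0,0,-0.022,0,0,0.48],[0,0,0,-0.03,0,0,0.48]]}}

```text
clock: 7.5
tcp_pos: [0.5412, 0.0671, 0.0238]
tcp_rot: [-0.001, -0.027, 1.0, 0.0]
wrist_force: [-5.4, 0.4, 6.6]
finger_gap: 0.475
```

```bash
python3 look.py l9 -22; python3 - <<'E'
import numpy as np
for n in("scene","top"):
    x,y,z=np.load(f"c_{n}.npy").T
    for z0 in range(48,92,4):
        k=(z>=z0)&(z<z0+4)&(y>-45)&(y<28)
        f=k&(x>-45)&(x<-5);a=k&(x>=-3)&(x<42)
        g=lambda m:(m.sum(),)+tuple(np.percentile(y[m],[3,97]).round(1))+tuple(np.percentile(x[m],[3,97]).round(0)) if m.sum()>2 else None
        print(n,z0,"finger",g(f),"cover",g(a))
E
```

```text
t 7.5 bay tcp [-24.3  43.6  23.8] F [-5.43  0.44  6.57] gap 0.475
scene rim x [-26.3  -5.6] y [-23.   26.4] 40
scene plate slope [-0.06   0.189 16.516] cover~ 0.26
finger R x [-26.1 -12.8] y [ 9.1 22.9]
finger L x [-30.2 -13.1] y [62.8 77.2]
R lowest z [30.2 30.4 30.4 31. ]
[-23.   43.6  24. ] [1.5 0.5 3.6]
[-23.1  43.6  24.1] [ 1.1 -0.1  4.6]
scene 48 finger (np.int64(5), np.float64(10.8), np.float64(22.3), np.float64(-19.0), np.float64(-14.0)) cover None
scene 52 finger (np.int64(6), np.float64(9.0), np.float64(18.8), np.float64(-21.0), np.float64(-14.0)) cover (np.int64(3), np.float64(-19.6), np.float64(-9.9), np.float64(-2.0), np.float64(1.0))
scene 56 finger (np.int64(6), np.float64(10.1), np.float64(22.9), np.float64(-23.0), np.float64(-14.0)) cover (np.int64(6), np.float64(-22.4), np.float64(-9.7), np.float64(-2.0), np.float64(2.0))
scene 60 finger (np.int64(3), np.float64(10.0), np.float64(22.3), np.float64(-18.0), np.float64(-14.0)) cover (np.int64(4), np.float64(-18.5), np.float64(10.9), np.float64(-1.0), np.float64(38.0))
scene 64 finger (np.int64(3), np.float64(9.4), np.f
[... 715 characters left out ...]
0), np.float64(40.0))
scene 80 finger (np.int64(21), np.float64(-8.4), np.float64(17.0), np.float64(-34.0), np.float64(-12.0)) cover None
scene 84 finger (np.int64(10), np.float64(-9.7), np.float64(16.6), np.float64(-32.0), np.float64(-11.0)) cover None
scene 88 finger (np.int64(14), np.float64(-10.4), np.float64(15.6), np.float64(-36.0), np.float64(-13.0)) cover None
top 48 finger None cover None
top 52 finger None cover None
top 56 finger None cover None
top 60 finger None cover None
top 64 finger None cover None
top 68 finger None cover None
top 72 finger None cover None
top 76 finger None cover None
top 80 finger None cover None
top 84 finger None cover None
top 88 finger None cover None
```

View pics/l9.png

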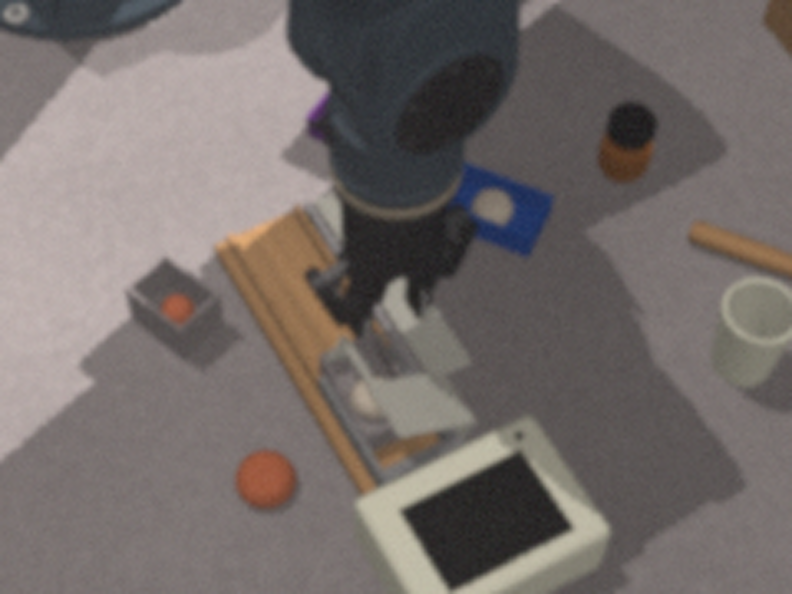

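Box is well under the cover and the finger at (365,315) follows it. The knuckle clears the apron by about 4 mm, so I'll shift 2 mm left and up 1 mm for margin.

Emit:
{"fn": "carry_out", "kwargs": {"increments": [[0,0,0,-0.002,0.002,-0.001,0.48],[0,0,0,-0.006,0.002,-0.001,0.48],[0,0,0,-0.01,0.002,-0.001,0.48],[0,0,0,-0.014,0.002,-0.001,0.48],[0,0,0,-0.017,0.002,-0.001,0.48]]}}

```text
clock: 8.2
tcp_pos: [0.5589, 0.07, 0.0249]
tcp_rot: [-0.001, -0.027, 1.0, 0.0]
wrist_force: [-6.8, -0.1, 6.2]
finger_gap: 0.481
```

```bash
cat > st.py <<'E'
from h import *; from bay import *
p=r.capture("scene");s=r.observe();print(s["clock"],tobay([s["tcp_pos"]])[0].round(1),s["wrist_force"].round(1))
q=tobay(cloud(p)[p["range_z"]>0]);np.save("c_scene",q);x,y,z=q.T
m=(abs(z-40.5)<3)&(abs(y+5)<22)&(x>-40)&(x<40)
print("near rim x",np.percentile(x[m],[2,10,50,90]).round(1) if m.sum()>3 else None,m.sum())
m=(x>0)&(x<36)&(y>48)&(y<78)&(z>5)&(z<35);k=np.linalg.lstsq(np.c_[q[m,1],np.ones(m.sum())],z[m],rcond=None)[0];print("plate",k.round(3),"cover",round(.45-np.arctan(k[0]),2),m.sum())
E
python3 st.py
```

```text
8.25 [-6.1 45.6 24.9] [-3.5  0.2  4.3]
near rim x [-10.7  -1.9   5.7  35.3] 37
plate [-2.4000e-02  2.8944e+01] cover 0.47 136
```

Emit:
{"fn": "carry_out", "kwargs": {"increments": [[0,0,0,-0.002,0,0,0.48],[0,0,0,-0.003,0,0,0.48],[0,0,0,-0.004,0,0,0.48],[0,0,0,-0.005,0,0,0.48]]}}

```text
clock: 8.65
tcp_pos: [0.5638, 0.0703, 0.0248]
tcp_rot: [-0.001, -0.027, 1.0, 0.0]
wrist_force: [-5.7, -0.5, 5.6]
finger_gap: 0.478
```

```bash
python3 st.py
```

```text
8.7 [-1.6 45.6 24.8] [-4.6 -1.5  5. ]
near rim x [-0.9  5.4  9.8 30.7] 41
plate [-1.0000e-02  2.7163e+01] cover 0.46 134
```

Near end is at about x 10, with 1–3 mm left to go. Next come small steps to feel for the stop.

Emit:
{"fn": "carry_out", "kwargs": {"increments": [[0,0,0,-0.001,0,0,0.48],[0,0,0,-0.002,0,0,0.48],[0,0,0,-0.002,0,0,0.48]]}}

```text
clock: 9.0
tcp_pos: [0.5659, 0.0704, 0.0248]
tcp_rot: [-0.001, -0.027, 1.0, 0.0]
wrist_force: [-4.7, -0.6, 4.9]
finger_gap: 0.48
```

```bash
python3 st.py
```

```text
9.05 [ 0.5 45.5 24.9] [-4.6 -0.1  4.6]
near rim x [-1.2  7.4 11.3 35.1] 34
plate [ 0.035 25.177] cover 0.42 128
```

Emit:
{"fn": "carry_out", "kwargs": {"increments": [[0,0,0,-0.001,0,0,0.48],[0,0,0,-0.001,0,0,0.48]]}}

```text
clock: 9.25
tcp_pos: [0.5667, 0.0704, 0.0248]
tcp_rot: [-0.001, -0.027, 1.0, 0.0]
wrist_force: [-5.2, -0.1, 6.5]
finger_gap: 0.479
```

```bash
python3 st.py
```

```text
9.3 [ 1.3 45.5 24.8] [-6.4  0.4  5.3]
near rim x [ 2.6  7.  12.8 28.9] 37
plate [ 0.029 25.52 ] cover 0.42 128
```

Emit:
{"fn": "carry_out", "kwargs": {"increments": [[0,0,0,-0.001,0,0,0.48],[0,0,0,-0.0015,0,0,0.48],[0,0,0,-0.0015,0,0,0.48]]}}

```text
clock: 9.6
tcp_pos: [0.5669, 0.0705, 0.0247]
tcp_rot: [-0.002, -0.027, 1.0, -0.0]
wrist_force: [-16.0, -0.2, 14.5]
finger_gap: 0.481
```

```bash
python3 st.py
```

```text
9.65 [ 1.4 45.5 24.7] [-15.3   0.1  12.9]
near rim x [ 3.9  9.  13.1 28.9] 37
plate [-0.037 29.497] cover 0.49 128
```

The stop is met: the force jumps to 16 N and the tool stalls. Next I back off while still holding the cover, then rise.

Emit:
{"fn": "carry_out", "kwargs": {"increments": [[0,0,0,0.004,0,0,0.48],[0,0,0,0.012,0,0,0.48],[0,0,0,0.024,0,0,0.48],[0,0,0,0.036,0,0,0.48],[0,0,0,0.046,0,0,0.48]]}}

```text
clock: 10.15
tcp_pos: [0.5225, 0.0681, 0.0252]
tcp_rot: [0.0, -0.027, 1.0, 0.0]
wrist_force: [3.0, -0.7, 4.1]
finger_gap: 0.476
```

Emit:
{"fn": "carry_out", "kwargs": {"increments": [[0,0,0,0,0,-0.006,0.48],[0,0,0,0,0,-0.014,0.48],[0,0,0,0,0,-0.03,0.48],[0,0,0,0,0,-0.06,0.48],[0,0,0,0,0,-0.1,0.48]]}}

```text
clock: 10.65
tcp_pos: [0.522, 0.068, 0.1254]
tcp_rot: [-0.001, -0.027, 1.0, -0.0]
wrist_force: [1.2, 0.5, 0.3]
finger_gap: 0.476
```

Emit:
{"fn": "carry_out", "kwargs": {"increments": [[0,0,0,0.04,0,-0.02,0.48],[0,0,0,0.08,0,-0.04,0.48],[0,0,0,0.12,0,-0.05,0.48],[0,0,0,0.14,0,-0.06,0.48],[0,0,0,0.14,0,-0.06,0.48]]}}

```text
clock: 11.15
tcp_pos: [0.3819, 0.0606, 0.187]
tcp_rot: [0.001, -0.027, 1.0, 0.0]
wrist_force: [0.7, 0.4, -0.2]
finger_gap: 0.478
```

```bash
python3 - <<'E'
from h import *; from bay import *
p=r.capture("scene");s=r.observe();print(s["clock"],tobay([s["tcp_pos"]])[0].round(1),s["wrist_force"].round(1))
save(cv2.resize(p["image"][150:290,260:440],None,fx=4,fy=4,interpolation=cv2.INTER_CUBIC),"end")
for n in("scene","top"):
    if n=="top":p=r.capture(n)
    q=tobay(cloud(p)[p["range_z"]>0]);x,y,z=q.T
    m=(x>-60)&(x<30)&(y>48)&(y<76)&(z>5)&(z<60);k=np.linalg.lstsq(np.c_[q[m,1],np.ones(m.sum())],z[m],rcond=None)[0];print(n,"plate",k.round(3),"cover",round(.45-np.arctan(k[0]),3))
    m=(abs(z-40)<3)&(abs(y)<22)&(x>-40)&(x<40)
    print("near rim x",np.percentile(x[m],[2,10,50,90]).round(1),m.sum(), "y<0:",np.median(x[m&(y<0)]).round(1),"y>0:",np.median(x[m&(y>0)]).round(1))
    m=(x>45)&(x<90)&(abs(y)<25)&(z>35)&(z<60);print("roof z",np.median(z[m]))
E
```

```text
11.2 [-182.5   46.4  186.3] [ 0.9 -0.6  0.4]
scene plate [0.474 8.132] cover 0.007
near rim x [ 5.7  9.7 12.2 20. ] 33 y<0: 11.1 y>0: 12.9
roof z 46.629706756392395
top plate [0.507 5.852] cover -0.019
near rim x [ 9.5  9.9 11.2 18.2] 22 y<0: 10.3 y>0: 11.6
roof z 45.80875388917945
```

View pics/end.png

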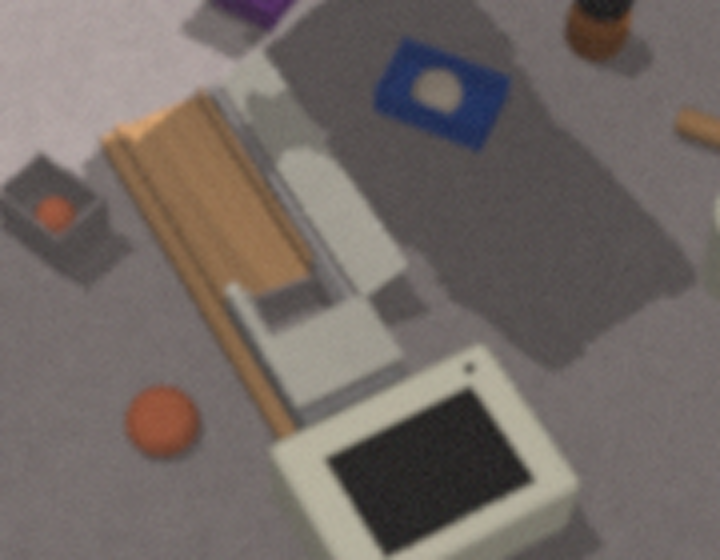

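The box sits under the shut cover with its near wall at about (285,290), bay x 11–12. The cover is level and the bystanders in view have not visibly moved. I'll hand it in.

```bash
python3 -c "
from workcell import r
print(r.sign_off())"
```

```text
the job is handed in; nothing more can be done
None
```

The box is loaded and the job is handed in; sign-off gave no verdict. With the gripper about half open, one fingertip held the finger plate down at a cover angle of 0.42–0.50 rad. The other pushed the grey box along the channel until the back stop stalled it, at about 16 N on the wrist. I then backed off with the cover still held, raised the hand and pulled it clear.

- **Box:** its near wall is at bay x of about 11–12 mm, so its origin is at about 51–52 mm (home is 52). It is skewed less than about 0.08 rad.
- **Cover:** shut. The two cameras read 0.007 and -0.019 rad, and the roof is at z 46 mm.
- **Hand:** well clear with no contact force. The clock read 11.2 s at the last look.
- **Bystanders:** those in the last picture show no visible movement. I did not measure them, nor look again at those outside that view.
- **Odd readings:** plate-angle fits of 0.35 and 0.26 rad during the push came from the finger blocking the view of the plate. A later fit clear of the finger gave 0.47 rad.

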